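# Hold open the fryer's spring-closed drain valve with its bayonet key

### The arm

A 7-joint arm with a two-finger parallel gripper is mounted at the origin on the work surface. World frame = base frame: x ahead of the robot, y to its left, z up, the work surface at z = 0. Lengths are in mm, angles in degrees, forces in N, time in s.
With the tool pointing down it reaches from about 425 to 950 mm from the base axis. Payload 4.7 kg.
Tool frame: the origin (TCP) lies midway between the tips of the shut fingers; the grasp point (between the pads) lies 19 mm behind it (manip.grip_point_offset is the distance from the TCP to the grasp point, in mm); z points along the fingers, y is the line along which they close (so a half turn about z gives the same grasp; the last joint's range is limited). The gripper opens to 87 mm and grips with 3 to 60 N. Pads are 19 mm wide; open, the fingers measure 117 mm over their backs; the gripper's body (75 mm by 190 mm) begins 51 mm behind the grasp point.
Start: joints at [73.058, 26.849, -2.785, 87.806, 1.381, 65.374, -4.715], TCP at [178.008, -651.124, 222.573] pointing down, gripper open.
Joint ranges: [-148.3, 148.3], [-19.14, 114.17], [-79.39, 73.82], [5.75, 140.21], [-59.74, 239.74], [12.07, 113.84], [-152.46, 152.46]. Speed limits (degrees/s): [147.25, 147.25, 180, 180, 180, 180, 180].

### API

Orientations are given as [roll, pitch, yaw] about the fixed x, y, z axes, in that order (R = Rz(yaw) Ry(pitch) Rx(roll)).
In Python, from workcell import readout, eyes, manip gives the robot as it stands. The module is installed in compiled form; this text tells all that it offers.
- The arm moves only by the tool play_rows, never from a script. Its argument "moves" is one flat list of numbers, 7 for each row, row after row: the opening, from -1 (shut) to 1 (fully open), then the shift along the tool's x, y, z scaled (see below), then the turn, a rotation vector about the tool's x, y, z scaled (see below). In form: [hand, tx, ty, tz, ax, ay, az, hand, tx, ty, tz, ax, ay, az, ...]. A call has 1 to 12 rows; each row is the pose to reach, as a shift and turn from the pose commanded when the call began, along the tool's axes at that moment; what a row does not reach only later rows make up. The controller multiplies each number of a shift by 400 mm and each number of a turn by 45 degrees. A row lasts 1/8 s, in which the tool goes at most 62.5 mm and 10.7 degrees, less where a joint would pass 70% of its speed; a pose out of reach is approached as far as the arm can. A call with a number of a shift or a turn outside -1 to 1 is refused whole. A call with a gripper value outside its range is refused whole. The fingers move at their own pace and stop on an object; "newtons" is the grip in N (left out, the last holds). Time passes only in rows, so rows that repeat a pose let the fingers close. It gives the time, the measured TCP pose, the force, the opening and the grip force at its end, in the units of the state.
- readout.get_state(): the state, without advancing time (a new reading comes with each control period).
- eyes.snapshot(name): name is "scene" or "top"; returns a dict with "pixels" (400x640x3 uint8, red, green, blue), "vfov" (degrees; the focal length in pixels is half the picture's height over the tangent of half this angle, whatever the lens; pixels are square), "cx", "cy" (the principal point, pixels), "eye" and "rotation" of the camera in the world. Camera axes: x right, y down, z forward; pixel columns grow to the right and rows downward; lengths in mm; the calibration is good to about 2 mm. A picture is of the moment at which its call begins. There is no depth.
- manip.hand_in(): hands the job in; it is judged then, once.
The state is a dict: "clock": time; "joint_pos": joint angles; "dq": joint speeds; "joint_torque": joint torques, N m; "tool_pos": TCP position; "eef_rot": TCP orientation; "ft_force": force on the tool from outside, world axes, zero at the start; "moment": the same for the moment, N m; "width": finger opening in mm; "finger_force": force on a finger pad.
Only numpy, scipy, OpenCV 4.12 (cv2) and the standard library are available. Lean on these libraries where they do the work, as an engineer would, in place of code of your own. Each camera call takes 0.05 s, during which the arm holds its last target. There are 200 camera calls.

### The job

Lift the red-handled drain key out of the accessory tray, push it fully home into the brass drain valve on the fryer's front deck so that its round flange lies flat on the block, and twist it a quarter turn clockwise (seen from above) against the return spring. The valve springs shut by itself, so finish while still gripping the key, pressed fully down and turned. Leave the other parts in the tray and the bottle and beaker where they stand.

Things in the scene. Friction and masses are not known exactly. Their poses are not given: they have to be found in the camera images.
- drain_key: Bayonet drain key, 0.16-0.26 kg, upright in a tray pocket. Origin: centre of underside, z up. Steel stem 32 mm dia., 24 mm long; at its foot two lugs along +x and -x, 48 mm over both, 10 wide, 8 high. Steel flange 64 mm dia. from z 24 to 30 mm; on it a red grip bar, z 30 to 68 mm, 50 mm along x, 14 thick in y. Half a turn about z makes no difference.
- drain_key_grip (a point): Where to grip the red bar: on the key's axis, 55 mm above its underside. Fingers come from above and close along the key's y.
- socket (a point): Centre of the keyhole in the top face of the brass valve block (80 x 80 mm, 34 high, on the fryer's front deck; top face 200 mm above the table). x: along the two lug slots (red dots at their ends); z up. Round hole 36 mm dia. plus slots 54 mm over both, 14 wide, through a 12 mm plate. The key goes 24 mm in, until its flange lies on the block, and turns only when over 20 mm in.
- valve_plunger (a joint): How far the sprung rotor inside the valve is pushed down, m: 0 at rest, about 0.010 with the key's flange on the block. The key's foot meets it 14 mm below the top face; the spring pushes back with 6 N there and 12 N at 10 mm.
- valve_rotor (a joint): How far the key's lugs have turned the rotor, rad, clockwise seen from above (negative about z): 0 at rest, in line with the slots; stop at 1.6. Up to 0.1 rad of play between key and rotor. The return spring resists with 0.04 N m at 0 and 0.16 N m after a quarter turn; let go, it turns back and lifts the key.
- fryer: New steel countertop fryer, fixed. Origin on the table straight below the socket, x to its back. Reaches from 75 mm before (its knob 24 mm more) to 430 mm behind the origin, 140 mm to either side. Front deck (75 mm either way in x) 166 mm high; behind it an open tank with wire baskets, rims 166 mm high, then from 360 mm back a head box 205 mm high.
- tray: Blue plastic accessory tray, fixed, 120 (x) by 310 (y) by 40 mm high, walls and floor 4 mm. Origin: centre of underside. Two dividers make three pockets in a row along y, centres at y = -100, 0 and +100 mm; key, spare knob and adaptor stand one in each, in any order.
- spare_knob: Black control knob, 50 mm diameter, 30 mm high, in a tray pocket. Origin: centre of underside. To be left alone.
- adaptor: Brass hose adaptor, 38 mm diameter, 38 mm high, in a tray pocket. Origin: centre of underside. To be left alone.
- cleaner: Green bottle, 66 mm diameter, 190 mm high, on the table beyond the tray. Origin: centre of underside. To be left alone.
- beaker: Steel beaker, 72 mm diameter, 85 mm high, on the table. Origin: centre of underside. To be left alone.
There are look-alikes about, which are no part of the job. What is shaped like the drain_key but blue or orange is not meant.

How it is judged (in metres and radians):
On the way, in this order (a step that is already met when the one before it is completed fails the run):
1. the key is lifted clear of the tray in the gripper (height (world z) of drain_key above 0.06 m and contact force between drain_key and tray below 0.05 N and contact force between the fingers and drain_key above 3 N), for 0.2 s.
2. the key is pushed home in the valve, not yet turned (value of joint valve_plunger above 0.007 m and horizontal distance between drain_key and socket below 0.006 m and angle between drain_key's own z axis and vertical below 0.1 rad and contact force between the fingers and drain_key above 3 N and value of joint valve_rotor below 0.4 rad), for 0.1 s.
3. the key is turned a quarter turn while pushed in (value of joint valve_plunger above 0.007 m and horizontal distance between drain_key and socket below 0.006 m and angle between drain_key's own z axis and vertical below 0.1 rad and contact force between the fingers and drain_key above 3 N and value of joint valve_rotor above 1.25 rad), for 0.2 s.
At the end, for the whole second after the job is handed in: Key upright in the socket (axis within 6 mm, tilt under 0.1 rad), held in the fingers (over 3 N), plunger over 7 mm down, rotor turned over 1.25 rad, through the last second; knob, adaptor, bottle and beaker within 20 mm of their starts (all of step 3 and distance of each of spare_knob, adaptor, cleaner, beaker from where it was at the start of the episode below 0.02 m); the arm keeps its last pose, push and grip.
It fails at once if a bystander (spare knob, adaptor, bottle or beaker) is displaced by over 30 mm or knocked over (distance of any of spare_knob, adaptor, cleaner, beaker from where it was at the start of the episode above 0.03 m or angle between any of spare_knob, adaptor, cleaner, beaker's own z axis and vertical above 0.5 rad).
It also fails if it takes over 48 s, if anything falls off the work surface, if the arm or the gripper's body presses on something with over 40 N, if the wrist force passes 120 N, or if a joint passes its speed limit or range.

## Working session

There is one attempt and no reset: what is moved stays moved. The work goes in short steps, Python scripts to look and compute and a tool call to move; the robot and the scene stay as the last step left them, time stands still between calls to the robot, and variables do not carry over. Pictures are saved under pics/ and viewed, at most 10 in all, crops included, and the job is handed in when it is done.

Besides the shell and the picture viewer there is one more tool, called by a JSON object that holds its "op" and its "data", one argument or row to a line. play_rows: Moves the arm, as the interface text tells. Its arguments: {"type":"object","properties":{"moves":{"type":"array"},"newtons":{"type":"number"}},"required":["moves"]}

```bash
mkdir -p pics
cat > h.py <<'E'
import numpy as np,cv2
from workcell import readout,eyes,manip
def cam(n):
    s=eyes.snapshot(n); s['f']=200/np.tan(np.radians(s['vfov'])/2); s['R']=np.array(s['rotation'],float).reshape(3,3); s['eye']=np.array(s['eye'],float); return s
def ray(s,u,v,z):
    d=s['R']@np.array([(u-s['cx'])/s['f'],(v-s['cy'])/s['f'],1]); return s['eye']+d*(z-s['eye'][2])/d[2]
def proj(s,p):
    c=s['R'].T@(np.array(p,float)-s['eye']); return c[:2]/c[2]*s['f']+[s['cx'],s['cy']]
def save(s,n): cv2.imwrite('pics/'+n,cv2.cvtColor(s['pixels'],cv2.COLOR_RGB2BGR))
E
python3 - <<'E'
from h import *
for n in('scene','top'):
    s=cam(n); save(s,n+'1.png'); print(n,s['vfov'],s['cx'],s['cy'],s['eye'],s['R'].tolist())
    np.save(n+'.npy',s,allow_pickle=True)
print(readout.get_state(),manip.grip_point_offset)
E
```

```text
Traceback (most recent call last):
  File "h.py", line 4, in cam
    s=eyes.snapshot(n); s['f']=200/np.tan(np.radians(s['vfov'])/2); s['R']=np.array(s['rotation'],float).reshape(3,3); s['eye']=np.array(s['eye'],float); return s
                                                                           ~~~~~~~~~~~~~~~~~~~~~~~~~~~~~~~~~~~~~^^^^^
ValueError: cannot reshape array of size 3 into shape (3,3)
```

```bash
sed -i "s/np.array(s\['rotation'\],float).reshape(3,3)/Rotation.from_euler('xyz',s['rotation'],degrees=True).as_matrix()/; 1a from scipy.spatial.transform import Rotation" h.py
python3 - <<'E'
from h import *
for n in('scene','top'):
    s=cam(n); save(s,n+'1.png'); print(n,s['vfov'],s['cx'],s['cy'],s['eye'],s['rotation'],s['R'].round(3).tolist())
    np.save(n+'.npy',s,allow_pickle=True)
print(readout.get_state(),manip.grip_point_offset)
E
```

```text
scene 52.60841015074883 324.3033504659491 200.8283470717631 [ 935.50398981 -570.80946297  810.25810257] [-135.59666083   -0.78310374   38.52772612] [[0.782, 0.452, -0.428], [0.623, -0.553, 0.553], [0.014, -0.7, -0.714]]
top 51.96706441223356 316.7936302918575 203.02434844752997 [ 415.15162316  -49.97326411 1262.02587292] [-173.09057091   -1.12115385  -90.07659551] [[-0.001, -0.993, 0.12], [-1.0, -0.001, -0.02], [0.02, -0.12, -0.993]]
{'clock': 0.15, 'joint_pos': array([73.05822778, 26.88589307, -2.78231348, 87.85654451,  1.38094155,
       65.37510579, -4.71651152]), 'dq': array([-0.02314171, -0.10087264,  0.1401234 , -0.23649524,  0.00681158,
       -0.00838724,  0.03381003]), 'joint_torque': array([ 1.51988472e-03, -5.08425701e+01, -8.03525629e-02, -2.36417949e+01,
       -6.12594537e-02,  3.56073200e-02,  1.09106104e-04]), 'tool_pos': array([ 177.83379221, -650.69130049,  221.76055772]), 'eef_rot': array([-1.79916070e+02,  3.58881080e-03,  1.52845712e+01]), 'ft_force': array([ 0.52336212, -0.72159156, -0.27649128]), 'moment': array([ 0.01102239,  0.02270616, -0.00469822]), 'finger_force': 0.0, 'width': 87.01894307013272} 18.700000000000003
```

View pics/scene1.png

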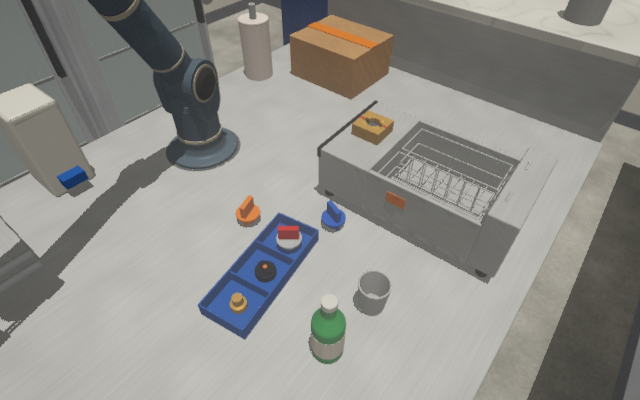

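View pics/top1.png

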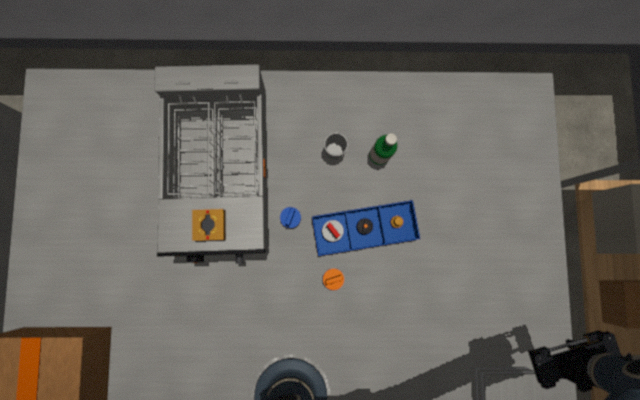

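Candidates: the red key in the tray at top (333,231) / scene (289,233). The blue look-alike is at top (290,217) / scene (333,215), and the orange one at top (333,279) / scene (248,210). I choose the red one in the tray and check it in a close crop, together with the valve.

```bash
cat > m.py <<'E'
from h import *
T=np.load('top.npy',allow_pickle=True).item(); S=np.load('scene.npy',allow_pickle=True).item()
print(T.keys())
def mask(s,hs,box,smin=120,vmin=60):
    h=cv2.cvtColor(s['pixels'],cv2.COLOR_RGB2HSV).astype(int); H=h[...,0]
    m=((H>=hs[0])&(H<=hs[1]) if hs[0]<hs[1] else (H>=hs[0])|(H<=hs[1]))&(h[...,1]>smin)&(h[...,2]>vmin)
    b=np.zeros_like(m); x0,y0,x1,y1=box; b[y0:y1,x0:x1]=1
    return m&b
def pts(s,m,z): v,u=np.nonzero(m); return np.array([ray(s,a,b,z)[:2] for a,b in zip(u,v)])
def rep(n,P):
    c=P.mean(0); r=cv2.minAreaRect(P.astype(np.float32)); w,V=np.linalg.eigh(np.cov(P.T))
    print(n,len(P),c.round(1),'rect',np.round(r[0],1),np.round(r[1],1),round(r[2],1),'axis',round(np.degrees(np.arctan2(V[1,1],V[0,1])),1))
for s,n,kb,sb,bb in((T,'top',(318,216,350,246),(185,200,232,250),(150,190,275,270)),(S,'scene',(270,215,305,250),(350,108,398,145),(310,100,400,150))):
    rep(n+' key72',pts(s,mask(s,(172,6),kb),72))
    rep(n+' block200',pts(s,mask(s,(8,30),sb,90),200))
    m=mask(s,(172,7),sb,100,60); v,u=np.nonzero(m); print(list(zip(u,v))[:30])
    rep(n+' tray40',pts(s,mask(s,(108,125),(300,190,430,265) if n=='top' else (195,210,325,340),100,30),40))
c=lambda s,a,b,w,h:cv2.resize(s['pixels'][b:b+h,a:a+w],(390,390*h//w),interpolation=cv2.INTER_CUBIC)
im=np.vstack([np.hstack([c(T,313,210,40,30),c(T,188,205,40,30)]),np.hstack([c(S,264,217,48,36),c(S,348,107,48,36)])])
cv2.imwrite('pics/crop1.png',im[...,::-1]); print(im.shape)
E
python3 m.py
```

```text
dict_keys(['pixels', 'vfov', 'cx', 'cy', 'eye', 'rotation', 'f', 'R'])
top key72 83 [ 480.4 -120. ] rect [ 480.3 -120. ] [46.1 14.6] 38.5 axis -141.8
top block200 876 [487.5 209.4] rect [487.9 209.8] [80.9 82.4] 1.5 axis 89.5
[(np.int64(207), np.int64(211)), (np.int64(208), np.int64(211)), (np.int64(207), np.int64(212)), (np.int64(208), np.int64(212)), (np.int64(207), np.int64(236)), (np.int64(207), np.int64(237)), (np.int64(208), np.int64(237)), (np.int64(207), np.int64(238)), (np.int64(208), np.int64(238))]
top tray40 3205 [ 488.5 -224.7] rect [ 487.6 -201.8] [125.9 345.3] 7.7 axis 100.0
scene key72 218 [ 488.6 -133.8] rect [ 490.1 -134.5] [48.1 37.1] 39.2 axis -140.6
scene block200 850 [498.3 187.8] rect [496.5 190.6] [ 99.4 116. ] 1.8 axis 116.2
[(np.int64(361), np.int64(117)), (np.int64(362), np.int64(117)), (np.int64(363), np.int64(117)), (np.int64(383), np.int64(126)), (np.int64(384), np.int64(126)), (np.int64(385), np.int64(126))]
scene tray40 3644 [ 504.9 -264.1] rect [ 493.2 -197.5] [132. 382.] 9.2 axis 98.0
(584, 780, 3)
```

View pics/crop1.png

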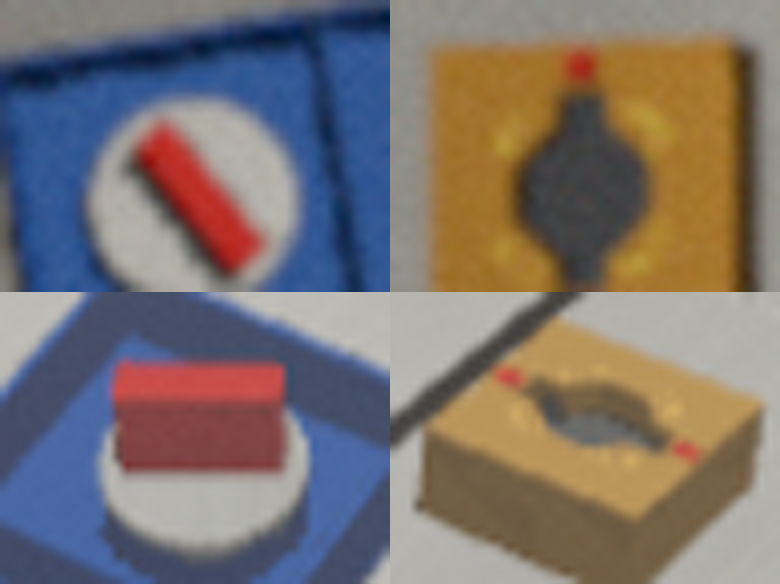

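The crops confirm a red bar on a steel flange, with its long axis running upper-left to lower-right in the top view. The brass block's slots run along image-vertical, with red dots at top (207.5,211.5) and (207.5,237).

```bash
cat > go.py <<'E'
import sys
from h import *
def go(x,y,z,yaw):
    s=readout.get_state(); R=Rotation.from_euler('xyz',s['eef_rot'],degrees=True)
    t=R.inv().apply(np.array([x,y,z])-s['tool_pos'])/400
    r=(R.inv()*Rotation.from_euler('xyz',[180,0,yaw],degrees=True)).as_rotvec(degrees=True)/45
    print('t',s['clock'],s['tool_pos'].round(1),s['eef_rot'].round(2),'F',s['ft_force'].round(1),'M',s['moment'].round(2),'w',round(s['width'],1),round(s['finger_force'],1)); print('shift',t.round(4),'turn',r.round(4))
if __name__=='__main__': go(*map(float,sys.argv[1:]))
E
python3 - <<'E'
from h import *
T=np.load('top.npy',allow_pickle=True).item(); S=np.load('scene.npy',allow_pickle=True).item()
def blobs(s,box,z):
    x0,y0,x1,y1=box; p=s['pixels'].astype(float)[y0:y1,x0:x1]; w=np.clip(p[...,0]-1.15*p[...,1]-1.0*p[...,2]*0-60,0,None)
    w=np.clip(p[...,0]-2.2*p[...,1],0,None)
    n,l=cv2.connectedComponents((w>20).astype(np.uint8))
    for i in range(1,n):
        v,u=np.nonzero(l==i); ww=w[v,u]; a,b=(u*ww).sum()/ww.sum()+x0,(v*ww).sum()/ww.sum()+y0
        print(len(u),round(a,2),round(b,2),ray(s,a,b,z).round(1))
print('dots');blobs(T,(190,200,228,250),200);blobs(S,(350,108,398,145),200)
h=S['pixels'][215:250,270:305].astype(int)
m=(h[...,0]>170)&(h[...,1]<110); v,u=np.nonzero(m); P=np.array([ray(S,a+270,b+215,72)[:2] for a,b in zip(u,v)])
print('scene bar top',len(u),P.mean(0),cv2.minAreaRect(P.astype(np.float32)))
E
python3 go.py 482 -121 222 38.3
```

```text
dots
4 207.32 211.45 [521.6 212.4 200. ]
6 207.25 237.19 [455.2 210.6 200. ]
1 362.0 117.0 [453.1 209.1 200. ]
scene bar top 81 [ 481.17876346 -124.10019244] ((481.348876953125, -123.87911987304688), (48.0009651184082, 9.452259063720703), 39.20465087890625)
t 0.15 [ 177.8 -650.7  221.8] [-179.92    0.     15.28] F [ 0.5 -0.7 -0.3] M [ 0.01  0.02 -0.  ] w 87.0 0.0
shift [ 1.0826e+00 -1.0769e+00  9.0000e-04] turn [-1.900e-03 -3.000e-04 -5.115e-01]
```

{"op": "play_rows", "data": {
  "moves": [0.3, 0.15, -0.15, -0.05, 0, 0, -0.15, 0.3, 0.3, -0.3, -0.05, 0, 0, -0.3, 0.3, 0.45, -0.45, -0.05, 0, 0, -0.4, 0.3, 0.6, -0.6, -0.05, 0, 0, -0.515, 0.3, 0.7, -0.7, -0.05, 0, 0, -0.515, 0.3, 0.8, -0.8, -0.05, 0, 0, -0.515, 0.3, 0.9, -0.9, -0.05, 0, 0, -0.515, 0.3, 1, -1, -0.05, 0, 0, -0.515, 0.3, 1, -1, -0.05, 0, 0, -0.515, 0.3, 1, -1, -0.05, 0, 0, -0.515],
  "newtons": 30
}}

```text
clock: 1.4
tool_pos: [460.3, -154.7, 242.8]
eef_rot: [-180.0, -0.1, 39.0]
ft_force: [-1.0, -0.5, -0.2]
width: 56.2
finger_force: 0.0
```

```bash
python3 go.py 481 -121.5 100 38.6
python3 - <<'E'
from h import *
S=np.load('scene.npy',allow_pickle=True).item()
for z in (200,):
  print(ray(S,362,117,z),ray(S,384,126,z))
T=np.load('top.npy',allow_pickle=True).item()
# block top edges: both views corner-free check of socket centre via hole (dark) in top
p=T['pixels'][205:245,188:228].astype(int); m=((p.max(2)-p.min(2))<25)&(p.max(2)<110)
n,l,st,c=cv2.connectedComponentsWithStats(m.astype(np.uint8)); 
for i in range(1,n): print(st[i],c[i]+[188,205],ray(T,*(c[i]+[188,205]),200).round(1))
E
```

```text
t 1.4 [ 460.3 -154.7  242.8] [-1.7998e+02 -1.1000e-01  3.9000e+01] F [-1.  -0.5 -0.2] M [-0.07  0.01  0.01] w 56.2 0.0
shift [ 0.0917 -0.0318  0.3572] turn [-0.0005 -0.0025  0.009 ]
[453.13236964 209.0884261  200.        ] [520.45895183 211.83873751 200.        ]
[35  5  3 31 32] [224.875   225.46875] [485.3 166.3 200. ]
[ 14  10  12  19 141] [207.37588652 224.19148936] [488.6 211.3 200. ]
[ 7 36  2  1  2] [195.5 241. ] [445.5 240.2 200. ]
[10 36  8  1  8] [201.5 241. ] [445.4 224.9 200. ]
```

{"op": "play_rows", "data": {
  "moves": [0.3, 0.05, -0.016, 0.15, 0, 0, 0.005, 0.3, 0.092, -0.032, 0.28, 0, 0, 0.009, 0.3, 0.092, -0.032, 0.357, 0, 0, 0.009, 0.3, 0.092, -0.032, 0.357, 0, 0, 0.009, 0.3, 0.092, -0.032, 0.357, 0, 0, 0.009]
}}

```text
clock: 2.02
tool_pos: [480.0, -127.8, 100.8]
eef_rot: [179.9, -0.1, 38.0]
ft_force: [-0.3, 0.1, 0.4]
width: 56.4
finger_force: 0.0
```

```bash
python3 go.py 481 -121.5 40.5 38.6
python3 - <<'E'
from h import *
T=cam('top');S=cam('scene')
c=lambda s,p,w=60,h=45:cv2.resize(s['pixels'][p[1]-h//2:p[1]+h//2,p[0]-w//2:p[0]+w//2],(390,290),interpolation=cv2.INTER_CUBIC)
cv2.imwrite('pics/crop2.png',np.hstack([c(T,(333,231)),c(S,(289,225))])[...,::-1])
E
```

```text
t 2.025 [ 480.  -127.8  100.8] [ 1.799e+02 -5.000e-02  3.799e+01] F [-0.3  0.1  0.4] M [-0.02 -0.07  0.02] w 56.4 0.0
shift [ 0.0115 -0.0111  0.1509] turn [ 0.0022 -0.0012 -0.0136]
```

View pics/crop2.png

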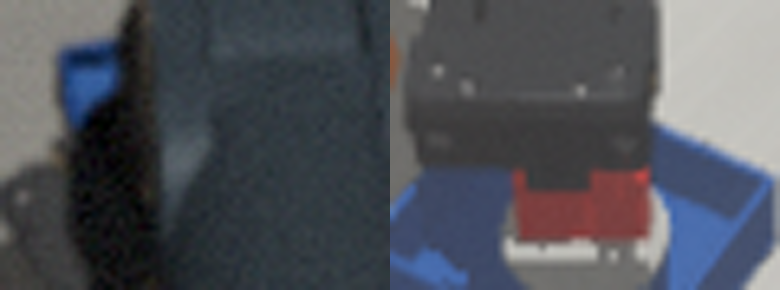

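Fingers are poised over the red bar at scene about (289,230). A few mm of lateral correction is still due. Descending.

{"op": "play_rows", "data": {
  "moves": [0.3, 0.012, -0.011, 0, 0.002, 0, -0.014, 0.3, 0.012, -0.011, 0.05, 0.002, 0, -0.014, 0.3, 0.012, -0.011, 0.1, 0.002, 0, -0.014, 0.3, 0.012, -0.011, 0.151, 0.002, 0, -0.014, 0.3, 0.012, -0.011, 0.151, 0.002, 0, -0.014, 0.3, 0.012, -0.011, 0.151, 0.002, 0, -0.014]
}}

```text
clock: 2.88
tool_pos: [481.1, -120.4, 40.3]
eef_rot: [-180.0, -0.1, 38.7]
ft_force: [0.8, -0.4, -0.1]
width: 56.6
finger_force: 0.0
```

```bash
python3 go.py 481 -121.5 40.5 38.6
```

```text
t 2.875 [ 481.1 -120.4   40.3] [-1.7999e+02 -6.0000e-02  3.8710e+01] F [ 0.8 -0.4 -0.1] M [ 0.04 -0.04 -0.03] w 56.6 0.0
shift [-0.002   0.002  -0.0005] turn [-0.0003 -0.0014  0.0023]
```

{"op": "play_rows", "data": {
  "moves": [-1, 0, 0, 0, 0, 0, 0, -1, 0, 0, 0, 0, 0, 0, -1, 0, 0, 0, 0, 0, 0, -1, 0, 0, 0, 0, 0, 0, -1, 0, 0, 0, 0, 0, 0, -1, 0, 0, 0, 0, 0, 0],
  "newtons": 55
}}

```text
clock: 3.62
tool_pos: [480.4, -120.6, 39.3]
eef_rot: [-179.9, -0.0, 38.7]
ft_force: [-0.4, -0.9, -1.4]
width: 13.7
finger_force: 55.0
```

```bash
python3 go.py 481 -121.5 290 80
```

```text
t 3.625 [ 480.4 -120.6   39.3] [-179.92   -0.     38.68] F [-0.4 -0.9 -1.4] M [-0.11 -0.11 -0.02] w 13.7 55.0
shift [-2.000e-04  1.900e-03 -6.267e-01] turn [-1.700e-03 -7.000e-04 -9.182e-01]
```

{"op": "play_rows", "data": {
  "moves": [-1, 0, 0, -0.06, 0, 0, 0, -1, 0, 0, -0.16, 0, 0, 0, -1, 0, 0, -0.27, 0, 0, -0.1, -1, 0, 0, -0.38, 0, 0, -0.3, -1, 0, 0, -0.5, 0, 0, -0.5, -1, 0, 0, -0.6, 0, 0, -0.7, -1, 0, 0, -0.63, 0, 0, -0.92, -1, 0, 0, -0.63, 0, 0, -0.92, -1, 0, 0, -0.63, 0, 0, -0.92]
}}

```text
clock: 4.75
tool_pos: [479.6, -120.7, 290.0]
eef_rot: [-179.8, -0.1, 79.9]
ft_force: [-0.1, 0.4, -1.6]
width: 13.5
finger_force: 55.0
```

```bash
python3 go.py 487 60 290 124
```

```text
t 4.75 [ 479.6 -120.7  290. ] [-1.7978e+02 -7.0000e-02  7.9950e+01] F [-0.1  0.4 -1.6] M [-0.07 -0.11  0.01] w 13.5 55.0
shift [ 0.4482 -0.0606  0.0008] turn [-0.004  -0.0033 -0.979 ]
```

{"op": "play_rows", "data": {
  "moves": [-1, 0.09, -0.012, 0, 0, 0, -0.2, -1, 0.18, -0.024, 0, 0, 0, -0.4, -1, 0.27, -0.036, 0, 0, 0, -0.6, -1, 0.36, -0.048, 0, 0, 0, -0.8, -1, 0.448, -0.06, 0, -0.004, -0.003, -0.979, -1, 0.448, -0.06, 0, -0.004, -0.003, -0.979, -1, 0.448, -0.06, 0, -0.004, -0.003, -0.979]
}}

```text
clock: 5.62
tool_pos: [487.3, 59.1, 290.6]
eef_rot: [-180.0, 0.1, 124.0]
ft_force: [-0.1, 0.1, -1.7]
width: 13.6
finger_force: 55.0
```

```bash
python3 go.py 487 160 290 167
```

```text
t 5.625 [487.3  59.1 290.6] [-1.7999e+02  7.0000e-02  1.2403e+02] F [-0.1  0.1 -1.7] M [ 0.03 -0.17 -0.01] w 13.6 55.0
shift [0.2096 0.1405 0.0011] turn [-7.000e-04  1.400e-03 -9.548e-01]
```

{"op": "play_rows", "data": {
  "moves": [-1, 0.04, 0.028, 0, 0, 0, -0.2, -1, 0.08, 0.056, 0, 0, 0, -0.4, -1, 0.12, 0.084, 0, 0, 0, -0.6, -1, 0.16, 0.112, 0, 0, 0, -0.8, -1, 0.21, 0.14, 0, 0, 0, -0.955, -1, 0.21, 0.14, 0, 0, 0, -0.955, -1, 0.21, 0.14, 0, 0, 0, -0.955]
}}

```text
clock: 6.5
tool_pos: [487.3, 158.9, 291.0]
eef_rot: [-179.9, 0.1, 166.9]
ft_force: [0.7, 0.2, -2.3]
width: 13.4
finger_force: 55.0
```

```bash
python3 go.py 487.8 211 270 181.8
```

```text
t 6.5 [487.3 158.9 291. ] [-1.7992e+02  1.2000e-01  1.6687e+02] F [ 0.7  0.2 -2.3] M [ 0.08 -0.2   0.02] w 13.4 55.0
shift [0.0286 0.1272 0.0523] turn [-0.0021  0.0025 -0.3318]
```

{"op": "play_rows", "data": {
  "moves": [-1, 0.015, 0.06, 0.02, 0, 0, -0.2, -1, 0.029, 0.127, 0.05, -0.002, 0.002, -0.332, -1, 0.029, 0.127, 0.08, -0.002, 0.002, -0.332, -1, 0.029, 0.127, 0.08, -0.002, 0.002, -0.332, -1, 0.029, 0.127, 0.08, -0.002, 0.002, -0.332]
}}

```text
clock: 7.12
tool_pos: [487.7, 211.5, 259.7]
eef_rot: [180.0, 0.1, -178.1]
ft_force: [0.8, -0.7, -2.2]
width: 13.2
finger_force: 55.0
```

```bash
python3 go.py 487.8 211 236 181.8
python3 - <<'E'
from h import *
T=cam('top');S=cam('scene')
print(proj(S,[487.8,211,200]))
c=lambda s,p,w=72,h=54:cv2.resize(s['pixels'][p[1]-h//2:p[1]+h//2,p[0]-w//2:p[0]+w//2],(780,580),interpolation=cv2.INTER_CUBIC)
cv2.imwrite('pics/crop3.png',c(S,(373,110))[...,::-1])
E
```

```text
t 7.125 [487.7 211.5 259.7] [ 1.7998e+02  9.0000e-02 -1.7813e+02] F [ 0.8 -0.7 -2.2] M [ 0.13 -0.17 -0.03] w 13.2 55.0
shift [-0.     -0.0013  0.0591] turn [0.0005 0.0021 0.0016]
[373.29172264 121.49232237]
```

View pics/crop3.png

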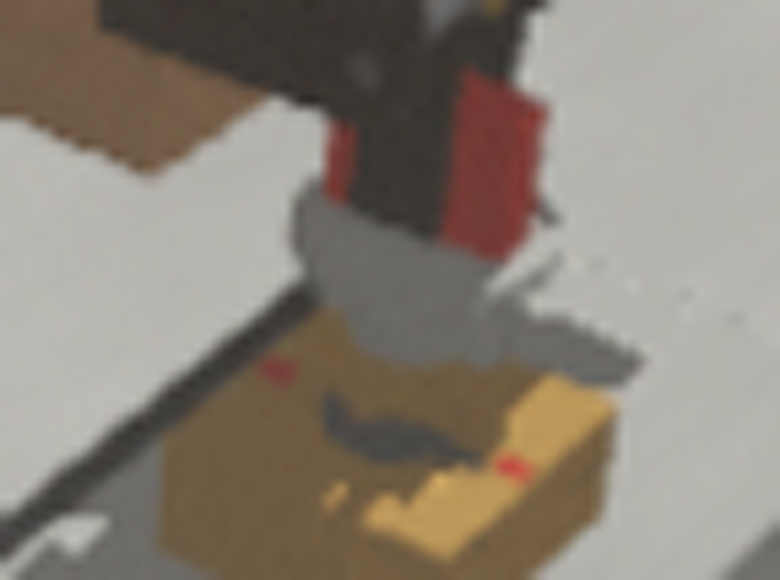

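The key hangs upright over the keyhole, with the slots at crop (330,400)–(470,460) below and in line with the bar. Lowering it slowly and watching the force.

{"op": "play_rows", "data": {
  "moves": [-1, 0, 0, 0.03, 0, 0.002, 0, -1, 0, 0, 0.055, 0, 0.002, 0, -1, 0, 0, 0.06, 0, 0.002, 0, -1, 0, 0, 0.065, 0, 0.002, 0, -1, 0, 0, 0.07, 0, 0.002, 0, -1, 0, 0, 0.07, 0, 0.002, 0]
}}

```text
clock: 7.98
tool_pos: [487.1, 212.7, 234.6]
eef_rot: [-179.9, 0.0, -178.0]
ft_force: [-5.4, -6.5, 19.4]
width: 14.1
finger_force: 55.0
```

```bash
python3 go.py 487.8 211 211 181.8
```

```text
t 7.975 [487.1 212.7 234.6] [-1.7988e+02  1.0000e-02 -1.7796e+02] F [-5.4 -6.5 19.4] M [-1.48  1.5   0.08] w 14.1 55.0
shift [-0.0016 -0.0042  0.0591] turn [-0.0027  0.0003  0.0052]
```

{"op": "play_rows", "data": {
  "moves": [-1, 0, 0, -0.016, 0, 0, 0, -1, -0.003, -0.001, -0.016, 0, 0, 0.005, -1, -0.003, -0.001, -0.016, 0, 0, 0.005]
}}

```text
clock: 8.35
tool_pos: [488.3, 212.4, 237.3]
eef_rot: [179.9, -0.1, -178.2]
ft_force: [0.1, -0.5, -2.5]
width: 13.7
finger_force: 55.0
```

```bash
python3 go.py 488.8 211.2 228 181.7;python3 - <<'E'
from h import *
s=readout.get_state();t=s['tool_pos'];S=cam('scene');y=np.radians(s['eef_rot'][2]);ex=np.array([np.cos(y),np.sin(y),0]);ey=np.array([-np.sin(y),np.cos(y),0])
for a,b,dz in((25,7,32.7),(-25,7,32.7),(-25,7,-5.3),(-25,-7,32.7),(-25,-7,-5.3),(25,7,-5.3),(25,-7,-5.3)): print(a,b,dz,proj(S,t+a*ex+b*ey+[0,0,dz]).round(1))
p=S['pixels'][70:118,345:400].astype(float); m=(p[...,0]>1.7*p[...,1])&(p[...,0]>60)&(p[...,1]<p[...,2]*1.6)
v,u=np.nonzero(m)
for r in np.unique(v): print(r+70,sorted(u[v==r]+345))
E
```

```text
t 8.35 [488.3 212.4 237.3] [ 1.7993e+02 -6.0000e-02 -1.7818e+02] F [ 0.1 -0.5 -2.5] M [ 0.02 -0.11 -0.01] w 13.7 55.0
shift [-0.0012 -0.003   0.0233] turn [ 0.0015 -0.0014  0.0027]
25 7 32.7 [366.6  95.7]
-25 7 32.7 [383.7 102.3]
-25 7 -5.3 [382.  115.5]
-25 -7 32.7 [386.6  99.9]
-25 -7 -5.3 [384.8 113. ]
25 7 -5.3 [365.3 108.7]
25 -7 -5.3 [368.2 106.4]
98 [np.int64(379), np.int64(380)]
99 [np.int64(379), np.int64(380), np.int64(381), np.int64(382)]
100 [np.int64(379), np.int64(380), np.int64(381), np.int64(382), np.int64(383)]
101 [np.int64(379), np.int64(380), np.int64(381), np.int64(382), np.int64(383), np.int64(384), np.int64(385)]
102 [np.int64(379), np.int64(380), np.int64(381), np.int64(382), np.int64(383), np.int64(384), np.int64(385)]
103 [np.int64(367), np.int64(379), np.int64(380), np.int64(381), np.int64(382), np.int64(383), np.int64(384), np.int64(385)]
104 [np.int64(367), np.int64(368), np.int64(378), np.int64(379), np.int64(380), np.int64(381), np.int64(382), np.int64(383), np.int64(384), np.int64(385)]
105 [np.int64(367), np.int64(368), np.int64(378), np.int64(379), n
[... 383 characters left out ...]
378), np.int64(379), np.int64(380), np.int64(381), np.int64(382), np.int64(383), np.int64(384)]
109 [np.int64(378), np.int64(379), np.int64(380), np.int64(381), np.int64(382), np.int64(383), np.int64(384)]
110 [np.int64(378), np.int64(379), np.int64(380), np.int64(381), np.int64(382), np.int64(383), np.int64(384)]
111 [np.int64(378), np.int64(379), np.int64(380), np.int64(381), np.int64(382), np.int64(383), np.int64(384)]
112 [np.int64(377), np.int64(378), np.int64(379), np.int64(380), np.int64(381), np.int64(382), np.int64(383)]
113 [np.int64(379), np.int64(380), np.int64(381), np.int64(382), np.int64(383)]
114 [np.int64(381), np.int64(382)]
117 [np.int64(361), np.int64(362), np.int64(363)]
```

{"op": "play_rows", "data": {
  "moves": [-1, -0.0012, -0.003, 0, 0, 0, 0.002, -1, -0.0012, -0.003, 0.006, 0, 0, 0.002, -1, -0.0012, -0.003, 0.011, 0, 0, 0.002, -1, -0.0012, -0.003, 0.016, 0, 0, 0.002, -1, -0.0012, -0.003, 0.016, 0, 0, 0.002]
}}

```text
clock: 9.02
tool_pos: [488.5, 211.0, 231.0]
eef_rot: [180.0, -0.1, -178.3]
ft_force: [-0.4, -1.3, -1.2]
width: 13.3
finger_force: 55.0
```

```bash
python3 go.py 488.8 211.2 228 181.7
```

```text
t 9.025 [488.5 211.  231. ] [ 1.7997e+02 -8.0000e-02 -1.7827e+02] F [-0.4 -1.3 -1.2] M [-0.16  0.08  0.02] w 13.3 55.0
shift [-0.0008  0.0005  0.0074] turn [ 0.0006 -0.0018  0.0008]
```

{"op": "play_rows", "data": {
  "moves": [-1, 0, 0, 0.01, 0, 0, 0, -1, 0, 0, 0.02, 0, 0, 0, -1, 0, 0, 0.03, 0, 0, 0, -1, 0, 0, 0.04, 0, 0, 0, -1, 0, 0, 0.048, 0, 0, 0, -1, 0, 0, 0.053, 0, 0, 0, -1, 0, 0, 0.053, 0, 0, 0, -1, 0, 0, 0.053, 0, 0, 0]
}}

```text
clock: 10.02
tool_pos: [488.6, 211.1, 211.4]
eef_rot: [-180.0, -0.0, -178.3]
ft_force: [-4.1, -5.2, 10.3]
width: 13.8
finger_force: 55.0
```

```bash
python3 go.py 488.8 211.2 211 91.7
```

```text
t 10.025 [488.6 211.1 211.4] [-1.7995e+02 -4.0000e-02 -1.7828e+02] F [-4.1 -5.2 10.3] M [-1.15  1.07 -0.06] w 13.8 55.0
shift [-0.0005  0.0003  0.001 ] turn [-1.5000e-03  1.0000e-04  2.0006e+00]
```

{"op": "play_rows", "data": {
  "moves": [-1, 0, 0, 0.004, 0, 0, 0, -1, 0, 0, 0.004, 0, 0, 0.1, -1, 0, 0, 0.004, 0, 0, 0.25, -1, 0, 0, 0.004, 0, 0, 0.4, -1, 0, 0, 0.004, 0, 0, 0.55, -1, 0, 0, 0.004, 0, 0, 0.7, -1, 0, 0, 0.004, 0, 0, 0.85, -1, 0, 0, 0.004, 0, 0, 1, -1, 0, 0, 0.004, 0, 0, 1, -1, 0, 0, 0.004, 0, 0, 1]
}}

```text
clock: 11.28
tool_pos: [489.7, 210.6, 211.3]
eef_rot: [180.0, 0.1, 136.7]
ft_force: [-5.4, -7.7, 18.2]
width: 13.7
finger_force: 55.0
```

```bash
python3 go.py 488.8 211.2 211 91.7
```

```text
t 11.275 [489.7 210.6 211.3] [1.8000e+02 1.5000e-01 1.3669e+02] F [-5.4 -7.7 18.2] M [-1.66  1.31 -0.02] w 13.7 55.0
shift [ 0.0026 -0.0005  0.0009] turn [0.0013 0.0031 0.9997]
```

{"op": "play_rows", "data": {
  "moves": [-1, 0, 0, 0, 0, 0, 0.15, -1, 0, 0, 0, 0, 0, 0.3, -1, 0, 0, 0, 0, 0, 0.45, -1, 0, 0, 0, 0, 0, 0.6, -1, 0, 0, 0, 0, 0, 0.75, -1, 0, 0, 0, 0, 0, 0.9, -1, 0, 0, 0, 0, 0, 1, -1, 0, 0, 0, 0, 0, 1, -1, 0, 0, 0, 0, 0, 1, -1, 0, 0, 0, 0, 0, 1]
}}

```text
clock: 12.52
tool_pos: [488.7, 210.9, 211.3]
eef_rot: [180.0, 0.1, 91.8]
ft_force: [-8.3, -6.9, 18.7]
width: 13.4
finger_force: 55.0
```

```bash
python3 go.py 488.5 211.2 211 91.7
python3 - <<'E'
from h import *
S=cam('scene')
cv2.imwrite('pics/crop4.png',cv2.resize(S['pixels'][86:140,337:409],(780,585),interpolation=cv2.INTER_CUBIC)[...,::-1])
E
```

```text
t 12.525 [488.7 210.9 211.3] [1.7999e+02 9.0000e-02 9.1750e+01] F [-8.3 -6.9 18.7] M [-1.57  1.81  0.14] w 13.4 55.0
shift [ 0.0008 -0.0005  0.0009] turn [0.0003 0.0021 0.0011]
```

View pics/crop4.png

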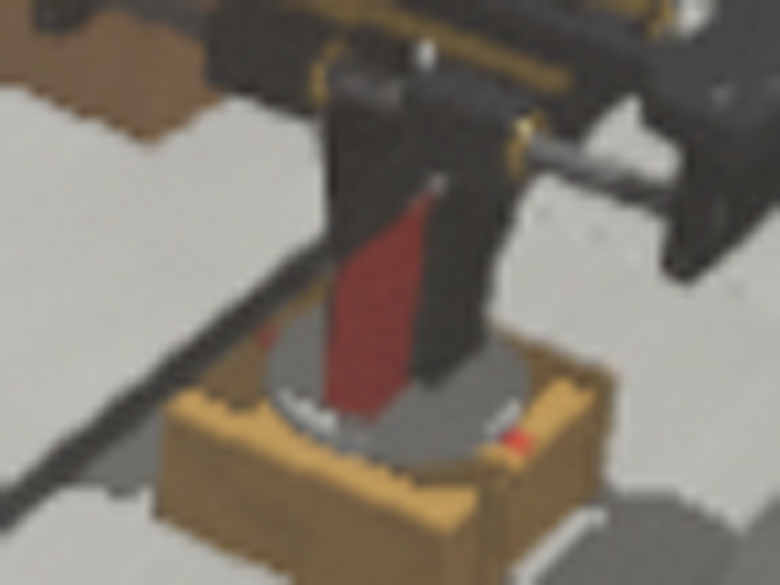

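The flange, centred at crop (400,380), lies flat on the block. The bar is turned across the slot line and firmly gripped, and the 0.14 N m moment matches the return spring. Handing in.

```bash
python3 -c "
from h import *
print(manip.hand_in())"
```

```text
the job is handed in; nothing more can be done
None
```

I handed the job in at about 12.5 s with the red drain key pushed home, its flange flat on the block, turned about 90° clockwise and still gripped at 55 N; the hand-in gave no verdict.

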